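# Clear a jammed carton from the packing-bench conveyor

## Task

A blue carton has jammed crookedly on the belt. First press the red emergency-stop button until it latches down, then lift the blue carton off and set it gently down, upright and flat, in the orange returns tray; then move the speed lever back to the green idle mark, and last twist the red button clockwise so that it pops up again. Let go of everything, and leave the other cartons and the things on the bench where they are.

Things in the scene. Friction and masses are not known exactly. Their poses are not given: they have to be found in the camera images.
- estop_box: yellow emergency-stop box, fixed to the bench, 85 x 85, 50 high; origin at the centre of its underside. The red mushroom button stands on the centre of its top
- estop_top (a point): centre of the flat top of the red mushroom button, a round head 40 in diameter and 20 thick on a narrower neck; its top is 86 above the bench when up, about 77 when latched down (the head's rim then spans 57 to 77; the box's top is at 50, so fingers can pass down beside the head and pinch it across at any yaw). White arrows show the clockwise reset direction
- estop (a joint): how far the button is down (m): 0 up, hard stop 0.0115. Pushing down on its top takes 1.5 to 5 N on the way; push on firmly to the hard stop (10 to 15 N is plenty): it clicks at about 0.008 and then stays latched at about 0.009 when let go
- estop_twist (a joint): twist of the button's head (rad), clockwise from above is positive, 0 to 1.35, with a light return spring (0.03 N m/rad). Latched down, a clockwise twist past about 0.6 (aim for 1.1) frees the latch; the head then springs up by itself as soon as it is let go, and the twist returns to 0
- speed_box: grey speed-control box, fixed, 110 (x) x 120 (y) x 45 high; origin at the centre of its underside; green idle mark and white ticks on its top at the far (+x) side
- speed_lever (a joint): angle of the speed lever (rad) about its vertical pivot, 0 to 1.6, growing anticlockwise from above; at value j the lever points j - 0.8 rad anticlockwise from the box's +x axis. The green idle mark is at 0.35 (mark 12 wide). It starts at 0.85 to 1.5 and stays where it is left (about 1.5 N at the knob moves it)
- lever_pivot (a point): lever pivot, on the top face of the grey box (45 above the bench)
- lever_knob (a point): top centre of the lever's upright black knob, a round post 18 in diameter, 55 from the pivot; its top is 93 above the bench, the arm below it reaches up to 54
- idle_mark (a point): where the knob's top centre is when the lever is exactly on the green mark
- jam: the jammed blue carton with a white band, 100 (its x) x 55 (its y) x 60 high (z up), about 0.25 kg, closed and stiff; origin at the centre of its underside; lies askew on the belt, its top 110 above the bench
- conveyor: belt conveyor, fixed, 700 long along its y, belt 130 wide, belt surface 50 above the bench; aluminium side rails reach 65; origin under its centre
- tray: orange open returns tray, fixed, outside 150 (x) x 210 (y) x 35 high, walls and floor 5 thick; origin at the centre of its underside
- queue_white: leave alone: white waiting carton, 90 x 70 x 70 high, standing square on the belt
- queue_brown: leave alone: brown waiting carton, 60 x 80 x 60 high, on the belt
- tape_roll: leave alone: roll of amber tape lying flat, 72 across, 25 high
- steel_bowl: leave alone: small steel bowl, 72 across, 40 high
- cleaner: leave alone: blue bottle, 60 across, 160 high, off to the left
- steel_cup: leave alone: steel cup, 80 across, 80 high, off to the left
- jar: leave alone: green jar with white cap, 70 across, 90 high, off to the right
Not all that is in view belongs to the job. Of the things like the jam, leave any that is pink or turquoise; of the rest the smaller one is meant.

How it is judged:
On the way, in this order (a step that is already met when the one before it is completed fails the run):
1. the red button is pressed and stays latched down with the hand off it (value of joint estop above 0.007 m and contact force between the fingers and estop_box below 0.3 N), for 0.2 s.
2. with the button still latched, the blue carton stands upright and flat in the orange tray, let go (value of joint estop above 0.007 m and x of jam in the frame of tray between -0.07 and 0.07 m and y of jam in the frame of tray between -0.1 and 0.1 m and z of jam in the frame of tray below 0.012 m and angle between jam's own z axis and vertical below 0.15 rad and linear speed of jam below 0.02 m/s and contact force between the fingers and jam below 0.3 N), for 0.2 s.
3. with the button still latched, the speed lever is on the green idle mark, let go (value of joint estop above 0.007 m and value of joint speed_lever between 0.23 and 0.47 rad and contact force between the fingers and speed_box below 0.3 N and velocity of joint speed_lever between -0.05 and 0.05 rad/s), for 0.2 s.
4. the button's head, still down, is being twisted clockwise (past 0.3 rad) (value of joint estop_twist above 0.3 rad and value of joint estop above 0.006 m).
5. the button has been twisted free and is up, let go (value of joint estop below 0.002 m and contact force between the fingers and estop_box below 0.3 N), for 0.2 s.
At the end, for the whole second after the job is handed in: The red button is up (within 2 mm), the blue carton stands flat and upright (within 0.15 rad) on the floor of the orange tray at rest, the lever is within 0.12 rad of the green idle mark (joint 0.23 to 0.47), and all are let go (value of joint estop below 0.002 m and x of jam in the frame of tray between -0.07 and 0.07 m and y of jam in the frame of tray between -0.1 and 0.1 m and z of jam in the frame of tray below 0.012 m and angle between jam's own z axis and vertical below 0.15 rad and linear speed of jam below 0.02 m/s and contact force between the fingers and jam below 0.3 N and value of joint speed_lever between 0.23 and 0.47 rad and contact force between the fingers and speed_box below 0.3 N and velocity of joint speed_lever between -0.05 and 0.05 rad/s); the robot touches nothing.
It fails at once if the blue carton is moved off the belt (30 mm or more) while the button is up, before it is in the tray (value of joint estop below 0.004 m and distance of jam from where it was at the start of the episode above 0.03 m and horizontal distance between jam and tray above 0.13 m).
It fails at once if the blue carton is dropped or slammed into the tray (faster than 0.6 m/s within 50 mm of its floor) (linear speed of jam above 0.6 m/s and z of jam in the frame of tray below 0.055 m and horizontal distance between jam and tray below 0.15 m).
It fails at once if a waiting carton or another thing on the bench is moved more than 30 mm (distance of any of queue_white, queue_brown, tape_roll, steel_bowl, cleaner, steel_cup, jar from where it was at the start of the episode above 0.03 m).
It also fails if it takes over 72 s, if anything falls off the work surface, if the arm or the gripper's body presses on something with over 40 N, if the wrist force passes 120 N, or if a joint passes its speed limit or range.

## Robot

A 6-joint arm with a two-finger parallel gripper is mounted at the origin on the work surface. World frame = base frame: x ahead of the robot, y to its left, z up, the work surface at z = 0. Lengths are in m, angles in rad, forces in N, time in s.
With the tool pointing down it reaches from about 0.3 to 0.875 m from the base axis. Payload 6.4 kg.
Tool frame: the origin (TCP) lies midway between the tips of the shut fingers; the grasp point (between the pads) lies 19 mm behind it; z points along the fingers, y is the line along which they close (so a half turn about z gives the same grasp; the last joint's range is limited). The gripper opens to 85 mm and grips with 20 to 120 N. Pads are 22 mm wide; open, the fingers measure 114 mm over their backs; the gripper's body (76 mm by 85 mm) begins 54 mm behind the grasp point. The pads swing forward as they close: fully open they stand 13 mm farther back than shut.
Start: joints at [0.942, 0.181, 1.607, -0, 1.354, -0.206], TCP at [0.236, 0.524, 0.194] pointing down, gripper open.
Joint ranges: [-2.99, 2.99], [-0.89, 2.07], [0.3, 2.58], [-1.14, 4.28], [0, 2.63], [-3.12, 3.12]. Speed limits (rad/s): [2.57, 2.57, 3.01, 3.14, 3.14, 3.14].

## Interface

Orientations are given as a unit quaternion [w, x, y, z].
In Python, from bench import status, camera, ctrl gives the robot as it stands. The module is installed in compiled form; this text tells all that it offers.
- The arm moves only by the shell command python3 -m handwheel 'ROWS'. ROWS is JSON, a list that holds one entry, the list of rows, each a list of 7 numbers: the opening, from -1 (shut) to 1 (fully open), then the shift along the tool's x, y, z in cm, then the turn, a rotation vector about the tool's x, y, z in degrees. A call has 1 to 10 rows; each row is the pose to reach, as a shift and turn from the pose commanded when the call began, along the tool's axes at that moment; what a row does not reach only later rows make up. A row lasts 1/8 s, in which the tool goes at most 62.5 mm and 10.7 degrees, less where a joint would pass 70% of its speed; a pose out of reach is approached as far as the arm can. A call with a gripper value outside its range is refused whole. The fingers move at their own pace and stop on an object; the grip force is fixed at half the most. Time passes only in rows, so rows that repeat a pose let the fingers close. It gives the time, the measured TCP pose, the force, the opening and the grip force at its end, in the units of the state.
- status.get_obs(): the state, without advancing time (a new reading comes with each control period).
- camera(name): name is "side" or "top" or "wrist"; returns a dict with "frame" (384x512x3 uint8, blue, green, red), "depth" (384x512 float32, m along the optical axis (not along the pixel's ray), 0 where there is no reading), "fx", "fy", "cx", "cy" (pixels), "extrinsics" (4x4, takes a point from camera to world coordinates); the wrist camera has in their place "hand_eye" (4x4, takes a point from camera to tool coordinates, whose origin is the TCP and whose axes are the flange's). Camera axes: x right, y down, z forward; pixel columns grow to the right and rows downward; lengths in m; the calibration is good to about 2 mm. A picture is of the moment at which its call begins: read the wrist's pose just before it.
- ctrl.hand_in(): hands the job in; it is judged then, once.
The state is a dict: "time_s": time; "q": joint angles; "dq": joint speeds; "joint_efforts": joint torques, N m; "eef_pos": TCP position; "eef_rot": TCP orientation; "wrist_force": force on the tool from outside, world axes, zero at the start; "torque": the same for the moment, N m; "opening": opening from 0.0 (shut) to 1.0 (fully open); "grasp_force": force on a finger pad.
Only numpy, scipy, OpenCV 4.12 (cv2) and the standard library are available. Lean on these libraries where they do the work, as an engineer would, in place of code of your own. Each camera call takes 0.05 s, during which the arm holds its last target. There are 200 camera calls.

## Working session

There is one attempt and no reset: what is moved stays moved. The work goes in short steps, Python scripts to look and compute and a shell command to move; the robot and the scene stay as the last step left them, time stands still between calls to the robot, and variables do not carry over. Pictures are saved under pics/ and viewed, at most 10 in all, crops included, and the job is handed in when it is done.

```bash
mkdir -p pics
python3 - <<'E'
from bench import status,camera
import cv2,numpy as np,pickle
o=status.get_obs();print(o['time_s'],o['eef_pos'],o['eef_rot'],o['opening'])
for n in('top','side'):
    c=camera(n);pickle.dump(c,open(n+'.pkl','wb'));cv2.imwrite(f'pics/{n}0.png',cv2.resize(c['frame'],(800,600),interpolation=cv2.INTER_CUBIC));print(c['extrinsics'],c['fx'])
E
```

```text
0.0 [0.23554977 0.52386176 0.19357795] [-3.39675825e-04  2.09818320e-01  9.77740000e-01 -8.05570822e-04] 0.9970516813678002
[[ 2.58163994e-02 -9.97258562e-01  6.93460468e-02  3.42592004e-01]
 [-9.99666455e-01 -2.57055609e-02  2.49037631e-03  2.66927199e-02]
 [-7.00970071e-04 -6.93872094e-02 -9.97589557e-01  1.66440190e+00]
 [ 0.00000000e+00  0.00000000e+00  0.00000000e+00  1.00000000e+00]] 477.13378211884634
[[ 0.78784743 -0.34134566  0.5126203  -0.2793511 ]
 [-0.61585177 -0.43016391  0.66006486 -0.92579754]
 [-0.00479952 -0.83572851 -0.54912186  0.90105436]
 [ 0.          0.          0.          1.        ]] 430.3088258361552
```

View pics/top0.png

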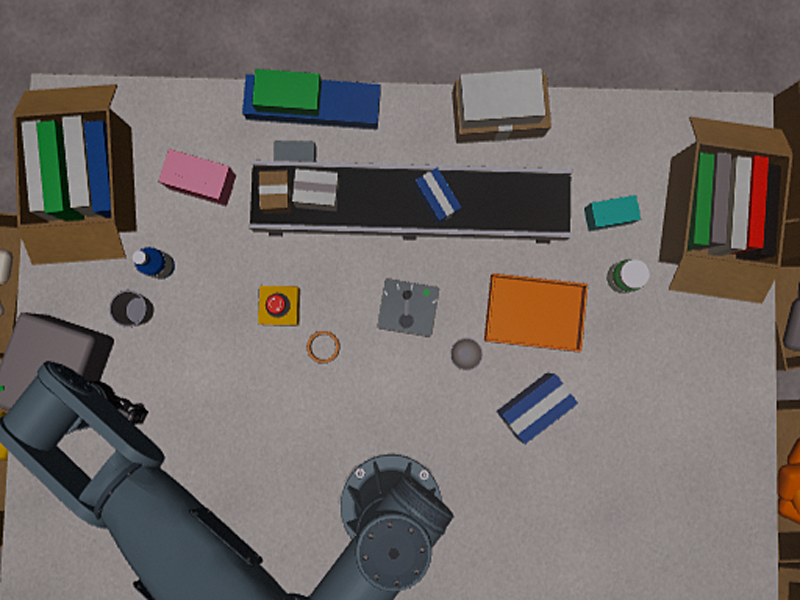

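View pics/side0.png

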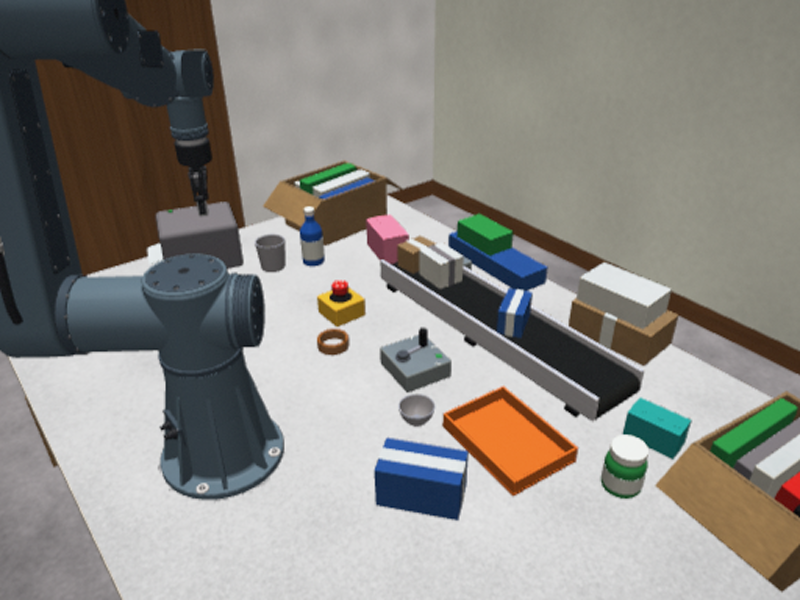

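Blue banded boxes are at top-view (438,194) on the belt and (537,408) on the bench, with pink at (197,175) and turquoise at (612,212). The smaller blue one, askew on the belt, fits the description. I'll confirm that in a crop.

```bash
python3 - <<'E'
import pickle,cv2
c=pickle.load(open('top.pkl','rb'))
cv2.imwrite('pics/crop1.png',cv2.resize(c['frame'][95:235,160:390],(800,487),interpolation=cv2.INTER_CUBIC))
E
cat > h.py <<'E'
import numpy as np
def ray(c,u,v,z,E=None):
    "pixel (native) -> world point on plane z"
    E=c['extrinsics'] if E is None else E
    d=E[:3,:3]@[(u-c['cx'])/c['fx'],(v-c['cy'])/c['fy'],1]
    return E[:3,3]+d*(z-E[2,3])/d[2]
def dep(c,u,v):
    z=c['depth'][int(round(v)),int(round(u))]
    return (c['extrinsics']@[(u-c['cx'])/c['fx']*z,(v-c['cy'])/c['fy']*z,z,1])[:3]
E
```

```text
(no output)
```

View pics/crop1.png

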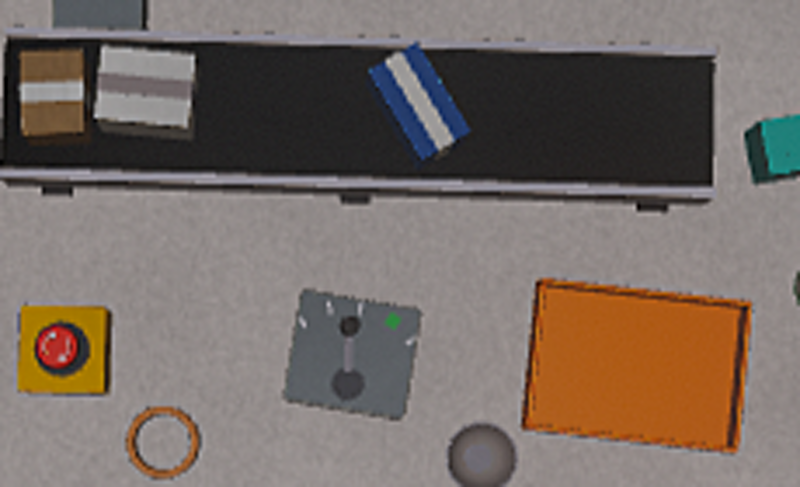

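The crop confirms it: the small blue carton with the white band lies askew on the belt at crop (418,100). Crop positions of the rest: button (57,345), knob (349,326), pivot (348,383), green mark (393,321), tray (637,365).

Run:
```python
import pickle,cv2,numpy as np
from h import *
np.set_printoptions(precision=4,suppress=True)
c=pickle.load(open('top.pkl','rb'))
N=lambda x,y:(160+(x+.5)*230/800-.5,95+(y+.5)*140/487-.5)
for n,p,z in[('btn',(57,345),.086),('knob',(349,326),.093),('pivot',(348,383),.05),('green',(393,321),.045),
 ('box',(302,290),.045),('box',(420,309),.045),('box',(405,418),.045),('box',(286,400),.045),
 ('tray',(538,280),.035),('tray',(750,301),.035),('tray',(737,452),.035),('tray',(524,429),.035)]:
    print(n,ray(c,*N(*p),z),dep(c,*N(*p))[2])
v,u=np.mgrid[95:235,160:390];z=c['depth'][95:235,160:390]
P=np.stack([(u-c['cx'])/c['fx']*z,(v-c['cy'])/c['fy']*z,z],-1)@c['extrinsics'][:3,:3].T+c['extrinsics'][:3,3]
def blob(name,zlo,zhi,x0,x1,y0,y1):
    m=(P[...,2]>zlo)&(P[...,2]<zhi)&(P[...,0]>x0)&(P[...,0]<x1)&(P[...,1]>y0)&(P[...,1]<y1)
    q=P[m];print(name,len(q),cv2.minAreaRect((q[:,:2]*1000).astype(np.float32)),np.median(q[:,2]))
b=ray(c,*N(418,100),.11);blob('jam',.095,.13,b[0]-.09,b[0]+.09,b[1]-.08,b[1]+.08)
b=ray(c,*N(57,345),.086);blob('btn',.075,.1,b[0]-.04,b[0]+.04,b[1]-.04,b[1]+.04)
b=ray(c,*N(349,326),.093);blob('knob',.075,.11,b[0]-.03,b[0]+.03,b[1]-.03,b[1]+.03)
```

```text
btn [0.4314 0.257  0.086 ] 0.08750443861439172
knob [ 0.4562 -0.0205  0.093 ] 0.09378741492463316
pivot [ 0.4037 -0.0221  0.05  ] 0.05350442781768705
green [ 0.4657 -0.0649  0.045 ] 0.03765279210027317
box [0.4938 0.0249 0.045 ] 0.008106683272820492
box [ 0.4781 -0.091   0.045 ] -0.006154905434602398
box [ 0.3712 -0.0786  0.045 ] 0.009633698936095447
box [0.3857 0.0378 0.045 ] -0.004713775724069391
tray [ 0.5106 -0.2075  0.035 ] -0.004054311600524052
tray [ 0.4952 -0.4166  0.035 ] 0.0029467782187941882
tray [ 0.3465 -0.4049  0.035 ] -0.0055045464592689
tray [ 0.3636 -0.1961  0.035 ] 0.010190661252432287
jam 521 ((670.0532836914062, -81.34095764160156), (100.52668762207031, 56.80473327636719), 32.922176361083984) 0.10881605929863913
btn 113 ((429.2705993652344, 255.41708374023438), (36.992523193359375, 36.609432220458984), 2.7322888374328613) 0.08576588840301813
knob 23 ((456.393310546875, -20.723346710205078), (15.887432098388672, 13.420124053955078), 1.5040390491485596) 0.0914319233171712
```

```bash
cat >> h.py <<'E'
from scipy.spatial.transform import Rotation as R
def go(*targets):
    "targets (x,y,z,yaw_deg of tool y, tool down) -> shift cm and turn deg in present tool axes; yaw None keeps"
    from bench import status
    o=status.get_obs();p=o['eef_pos'];w=o['eef_rot'];r=R.from_quat([w[1],w[2],w[3],w[0]])
    y0=np.degrees(np.arctan2(*r.as_matrix()[[1,0],1]))
    print('t%.2f'%o['time_s'],'tcp',np.round(p,4),'yaw',round(y0,1),'q',np.round(o['q'],2),'F',np.round(o['wrist_force'],1),'op',round(o['opening'],2),'gf',round(o['grasp_force'],1))
    for x,y,z,a in targets:
        a=np.radians(y0 if a is None else y0+(a-y0+90)%180-90)
        M=np.array([[-np.sin(a)*-1*1,np.cos(a),0],[-np.cos(a),np.sin(a),0],[0,0,-1]])
        # columns: tool x = y cross z, tool y, tool z
        ty=np.array([np.cos(a),np.sin(a),0]);tz=np.array([0,0,-1.]);tx=np.cross(ty,tz)
        T=R.from_matrix(np.c_[tx,ty,tz])
        print(' ->',np.round(100*r.inv().apply(np.array([x,y,z])-p),2),np.round((r.inv()*T).as_rotvec(True),1))
E
sed -i '/-np.sin(a)\*-1/d' h.py
python3 -c "
from h import *
go((.43,.256,.15,None),(.43,.256,.09,None),(.43,.256,.072,None))"
```

```text
t0.10 tcp [0.2356 0.5239 0.1937] yaw 65.8 q [ 0.94  0.18  1.61 -0.    1.35 -0.21] F [-0.5 -0.1  0.1] op 1.0 gf 0.0
 -> [-28.72 -16.45   4.38] [-0.1 -0.  -0. ]
 -> [-28.72 -16.44  10.38] [-0.1 -0.  -0. ]
 -> [-28.72 -16.44  12.18] [-0.1 -0.  -0. ]
```

```bash
python3 -m handwheel '[[[-1,-5,-3,0.5,0,0,0],[-1,-10,-6,1,0,0,0],[-1,-15,-9,2,0,0,0],[-1,-20,-12,3,0,0,0],[-1,-25,-14.5,4,0,0,0],[-1,-28.7,-16.4,5,0,0,0],[-1,-28.7,-16.4,8,0,0,0],[-1,-28.7,-16.4,9,0,0,0],[-1,-28.7,-16.4,9,0,0,0]]]'
python3 - <<'E'
from h import *
from bench import camera,status
import cv2
go((.43,.256,.09,None),(.43,.256,.074,None))
c=camera('wrist');cv2.imwrite('pics/w1.png',c['frame'])
E
```

```text
time_s: 1.23
eef_pos: [0.4294, 0.2572, 0.1038]
eef_rot: [-0.001, 0.21, 0.978, -0.0]
wrist_force: [-0.2, -0.2, -0.1]
opening: -0.001
grasp_force: 0.0
t1.23 tcp [0.4294 0.2572 0.1038] yaw 65.8 q [ 0.3   0.12  1.87  0.    1.15 -0.85] F [-0.2 -0.2 -0.1] op -0.0 gf 0.0
 -> [-0.11 -0.08  1.38] [-0.1 -0.1 -0. ]
 -> [-0.11 -0.08  2.98] [-0.1 -0.1 -0. ]
```

View pics/w1.png

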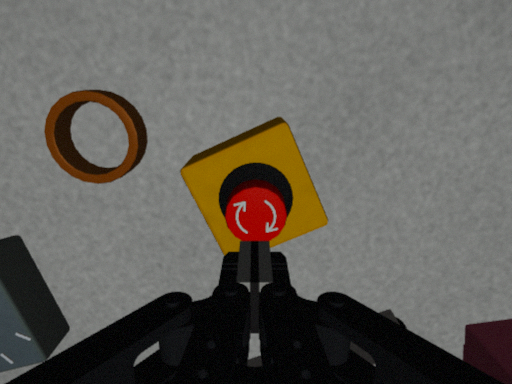

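The wrist view shows the shut fingers in line with the red head at (256,215). Now the press.

```bash
python3 -m handwheel '[[[-1,-0.1,-0.1,1.4,0,0,0],[-1,-0.1,-0.1,2,0,0,0],[-1,-0.1,-0.1,2.4,0,0,0],[-1,-0.1,-0.1,2.7,0,0,0],[-1,-0.1,-0.1,2.8,0,0,0],[-1,-0.1,-0.1,2.8,0,0,0]]]'
```

```text
time_s: 2.02
eef_pos: [0.431, 0.2558, 0.0766]
eef_rot: [0.0, 0.21, 0.978, 0.0]
wrist_force: [-0.5, -0.0, 0.2]
opening: -0.001
grasp_force: 0.0
```

```bash
python3 -m handwheel '[[[-1,0,0,0.2,0,0,0],[-1,0,0,0.3,0,0,0],[-1,0,0,0.3,0,0,0]]]'
```

```text
time_s: 2.4
eef_pos: [0.4308, 0.2557, 0.0734]
eef_rot: [-0.0, 0.21, 0.978, -0.0]
wrist_force: [1.1, -0.1, 0.2]
opening: -0.0
grasp_force: 0.0
```

Run:
```python
from bench import camera
import cv2
a=camera('wrist')['frame'];c=camera('side')['frame']
b=cv2.resize(c[160:240,180:260],(384,384),interpolation=cv2.INTER_CUBIC)
cv2.imwrite('pics/w2.png',cv2.hconcat([a[:,60:460],b]))
```

```text
(no output)
```

View pics/w2.png

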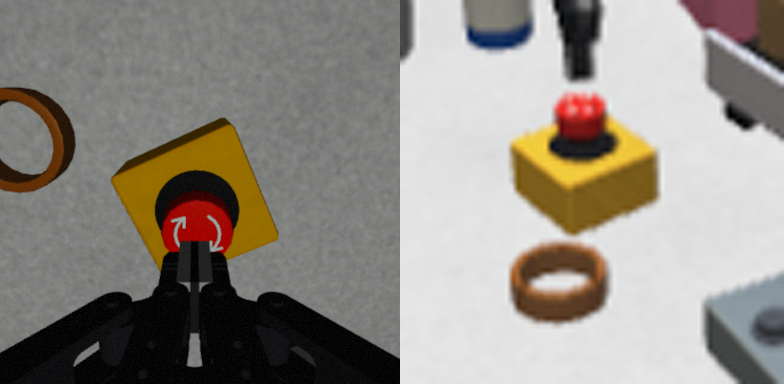

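The side view shows the fingertips still clear of the head, although TCP z reads 0.073, so I'll measure the tips.

Run:
```python
from bench import camera,status
from h import *
np.set_printoptions(precision=4,suppress=True)
o=status.get_obs();w=o['eef_rot'];T=np.eye(4);T[:3,:3]=R.from_quat([w[1],w[2],w[3],w[0]]).as_matrix();T[:3,3]=o['eef_pos'];print(o['eef_pos'])
c=camera('wrist');print(c['hand_eye'])
for u,v in[(255,215),(248,245),(262,245),(255,228),(290,200),(300,150),(248,250)]:
    z=c['depth'][v,u];p=c['hand_eye']@[(u-c['cx'])/c['fx']*z,(v-c['cy'])/c['fy']*z,z,1];print(u,v,z,p[:3],(T@p)[:3])
s=camera('side')
for X,Y in[(580,70),(580,60),(578,100),(580,112),(530,160)]:
    u=180+(X-400)*80/384;v=160+Y*80/384;print('side',u,v,dep(s,u,v))
t=camera('top')
P=np.linalg.inv(t['extrinsics'])
v,u=np.mgrid[150:230,160:220];z=t['depth'][150:230,160:220]
Q=np.stack([(u-t['cx'])/t['fx']*z,(v-t['cy'])/t['fy']*z,z],-1)@t['extrinsics'][:3,:3].T+t['extrinsics'][:3,3]
f=t['frame'][150:230,160:220].astype(int);m=(f[...,2]>120)&(f[...,1]<70);print('red',m.sum(),np.median(Q[m],0) if m.any() else '')
p=P@[*o['eef_pos'],1];print('tcp in top px',p[0]/p[2]*t['fx']+t['cx'],p[1]/p[2]*t['fy']+t['cy'])
P=np.linalg.inv(s['extrinsics']);p=P@[*o['eef_pos'],1];print('tcp in side px',p[0]/p[2]*s['fx']+s['cx'],p[1]/p[2]*s['fy']+s['cy'])
```

```text
[0.4309 0.2557 0.0735]
[[ 0.0005 -0.9524 -0.3047  0.0785]
 [ 1.      0.0005  0.0002  0.0012]
 [-0.0001 -0.3047  0.9524 -0.1804]
 [ 0.      0.      0.      1.    ]]
255 215 0.17958876 [ 0.0127  0.0017 -0.013 ] [0.42   0.2625 0.0864]
248 245 0.14912426 [ 0.0112 -0.0015 -0.0454] [0.42   0.259  0.1189]
262 245 0.14880775 [ 0.0113  0.0047 -0.0457] [0.4225 0.2647 0.1192]
255 228 0.18179005 [ 0.0052  0.0017 -0.013 ] [0.4268 0.2594 0.0865]
290 200 0.21311547 [0.0094 0.0239 0.0212] [0.4321 0.2814 0.0523]
300 150 0.2055474 [0.0409 0.0292 0.0233] [0.4055 0.2991 0.0501]
248 250 0.1444009 [ 0.0113 -0.0014 -0.0503] [0.42   0.2591 0.1238]
side 217.5 174.58333333333334 [0.4244 0.2448 0.1209]
side 217.5 172.5 [0.4252 0.2451 0.1292]
side 217.08333333333334 180.83333333333334 [0.4318 0.2633 0.0832]
side 217.5 183.33333333333334 [0.4219 0.245  0.0847]
side 207.08333333333334 193.33333333333334 [0.388  0.2686 0.0429]
red 0 
tcp in top px 176.93835791740514 194.21123510703433
tcp in side px 218.14752877548878 183.98242932046935
```

Wrist and side depth agree: the shut tips are about 42 mm behind the reported TCP, and the button is untouched at 0.086. I'll go down in small force-checked steps to find contact.

```bash
python3 -m handwheel '[[[-1,0.1,0,1,0,0,0],[-1,0.1,0,2,0,0,0],[-1,0.1,0,2.5,0,0,0],[-1,0.1,0,2.5,0,0,0]]]';  cat > tip.py <<'E'
from bench import camera,status
from h import *
import sys
np.set_printoptions(precision=4,suppress=True)
o=status.get_obs();c=camera('wrist');print(o['eef_pos'],o['wrist_force'],o['opening'])
for v in range(216,258,3):
    u=255;z=c['depth'][v,u];p=c['hand_eye']@[(u-c['cx'])/c['fx']*z,(v-c['cy'])/c['fy']*z,z,1];print(v,c['frame'][v,u],p[:3],o['eef_pos'][2]-p[2])
E
python3 tip.py
```

```text
time_s: 3.15
eef_pos: [0.4294, 0.256, 0.0478]
eef_rot: [-0.001, 0.21, 0.978, -0.0]
wrist_force: [-1.5, -0.2, 1.8]
opening: -0.001
grasp_force: 0.8
[0.4294 0.256  0.0478] [-1.4601 -0.1837  1.7523] -0.0005897720780967695
216 [ 0  0 54] [ 0.0199  0.0016 -0.0325] 0.08039165682689112
219 [ 0  0 77] [ 0.0197  0.0016 -0.036 ] 0.08382435332896876
222 [ 17  19 169] [ 0.019   0.0016 -0.0377] 0.08557544912868073
225 [  1  11 166] [ 0.0172  0.0016 -0.0371] 0.08492478270564646
228 [ 11  18 169] [ 0.0156  0.0016 -0.0369] 0.08470046135433679
231 [  4  16 167] [ 0.0145  0.0016 -0.0379] 0.08571246164052437
234 [  0   4 165] [ 0.0131  0.0016 -0.038 ] 0.08582796020207467
237 [  1   2 165] [ 0.0113  0.0016 -0.0373] 0.08515458684621718
240 [  4  11 138] [ 0.0094  0.0016 -0.0367] 0.08450479891730142
243 [0 0 0] [ 0.0114  0.0016 -0.0439] 0.09173424359976359
246 [1 6 1] [ 0.0112  0.0016 -0.0464] 0.09421851183232005
249 [6 9 6] [ 0.0111  0.0016 -0.0491] 0.09693237653506742
252 [ 8  7 11] [ 0.011   0.0016 -0.0517] 0.09957070027542914
255 [0 0 0] [ 0.0115  0.0016 -0.0552] 0.10306546869764749
```

Contact occurs at TCP 0.048, so the real tips are about 38 mm behind the reported TCP. I'll use that offset from here and press to the stop.

```bash
python3 -m handwheel '[[[-1,0,0,0.3,0,0,0],[-1,0,0,0.6,0,0,0],[-1,0,0,0.9,0,0,0],[-1,0,0,1.1,0,0,0],[-1,0,0,1.1,0,0,0]]]'
```

```text
time_s: 3.82
eef_pos: [0.4303, 0.2563, 0.0377]
eef_rot: [0.0, 0.21, 0.978, 0.0]
wrist_force: [-0.3, -0.1, 4.0]
opening: -0.001
grasp_force: 2.0
```

```bash
python3 -m handwheel '[[[-1,0,0,0.2,0,0,0],[-1,0,0,0.3,0,0,0],[-1,0,0,0.3,0,0,0]]]'
```

```text
time_s: 4.2
eef_pos: [0.4309, 0.2565, 0.0374]
eef_rot: [0.001, 0.21, 0.978, 0.0]
wrist_force: [-10.9, -4.2, 29.4]
opening: 0.002
grasp_force: 14.6
```

```bash
python3 -m handwheel '[[[-1,0,0,-3,0,0,0],[-1,0,0,-8,0,0,0],[-1,0,0,-8,0,0,0]]]' | head -2;  python3 - <<'E'
from h import *
from bench import camera
c=camera('wrist')
go((.67,-.081,.10,123),(.67,-.081,.03,123))
import bench
o=bench.status.get_obs();w=o['eef_rot'];Rm=R.from_quat([w[1],w[2],w[3],w[0]]).as_matrix()
v,u=np.mgrid[0:384,0:512];z=c['depth'];f=c['frame'].astype(int)
m=(f[...,2]>140)&(f[...,1]<60)&(z>0)
P=np.stack([(u-c['cx'])/c['fx']*z,(v-c['cy'])/c['fy']*z,z],-1)[m]
W=(P@c['hand_eye'][:3,:3].T+c['hand_eye'][:3,3])@Rm.T+o['eef_pos'];print(len(W),np.percentile(W[:,2],[10,50,90]),W.mean(0))
E
```

```text
time_s: 4.58
eef_pos: [0.4332, 0.2572, 0.1184]
t4.62 tcp [0.4315 0.2567 0.1162] yaw 65.8 q [ 0.3   0.1   1.86 -0.    1.17 -0.85] F [-0.8  0.7 -0.5] op 0.0 gf 0.0
 -> [-35.59 -21.02   1.68] [  0.1   0.3 -57.2]
 -> [-35.57 -21.04   8.68] [  0.1   0.3 -57.2]
1818 [0.07476297 0.07563521 0.07646804] [0.42781982 0.25865992 0.07562749]
```

The button is latched, its top at about 0.076. Next I'll move over the carton with the gripper opening.

```bash
python3 -m handwheel '[[[1,-5,-3,0,0,0,-9],[1,-10,-6,0,0,0,-18],[1,-15,-9,0,0,0,-27],[1,-20,-12,0,0,0,-36],[1,-25,-15,0,0,0,-45],[1,-30,-18,0,0,0,-54],[1,-35.6,-21,0,0,0,-57.2],[1,-35.6,-21,0,0,0,-57.2],[1,-35.6,-21,0,0,0,-57.2]]]' | head -2;  python3 - <<'E'
from h import *
from bench import camera,status
import cv2
o=status.get_obs()
c=camera('wrist');cv2.imwrite('pics/w3.png',c['frame'])
go((.67,-.081,.03,123))
w=o['eef_rot'];Rm=R.from_quat([w[1],w[2],w[3],w[0]]).as_matrix()
v,u=np.mgrid[0:384,0:512];z=c['depth']
P=np.stack([(u-c['cx'])/c['fx']*z,(v-c['cy'])/c['fy']*z,z],-1)
T=P@c['hand_eye'][:3,:3].T+c['hand_eye'][:3,3];W=T@Rm.T+o['eef_pos']
m=(W[...,2]>.1)&(W[...,2]<.118)&(z>0)&(v<330)&(abs(W[...,1]+.081)<.08)
print(m.sum(),cv2.minAreaRect((W[m][:,:2]*1000).astype(np.float32)),np.median(W[m][:,2]))
m=(T[...,2]>-.075)&(T[...,2]<-.02)&(z>0)
for s in(1,-1):
    q=T[m&(s*T[...,1]>0)];print('finger',q.shape,q[q[:,2]>np.percentile(q[:,2],95)].mean(0) if len(q) else '',q.min(0),q.max(0))
E
```

```text
time_s: 5.75
eef_pos: [0.6671, -0.0811, 0.1121]
t5.80 tcp [ 0.6671 -0.0804  0.1127] yaw 123.0 q [-0.3   0.47  1.41  0.    1.27 -2.44] F [-0.2  0.6  0.4] op 1.0 gf 0.0
 -> [-0.23 -0.23  8.27] [ 0.2 -0.1 -0. ]
14963 ((671.8663940429688, -79.66618347167969), (101.33320617675781, 55.139564514160156), 32.29480743408203) 0.11120464946453625
finger (1718, 3) [ 0.00017092  0.04412682 -0.05279073] [-0.01240266  0.04331057 -0.07499538] [ 0.01097396  0.05782379 -0.05071056]
finger (1717, 3) [ 8.32067856e-05 -4.17379568e-02 -5.27144355e-02] [-0.01213878 -0.05540199 -0.07499863] [ 0.0112338  -0.04084567 -0.0507962 ]
```

View pics/w3.png

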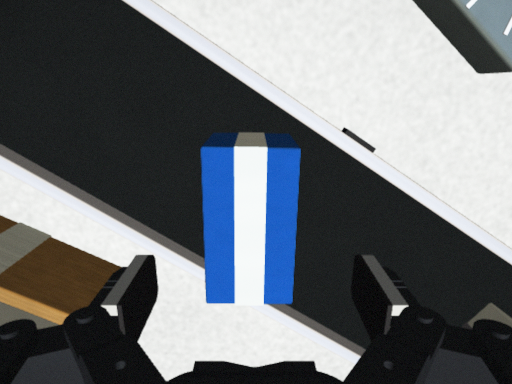

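The open gripper straddles the blue carton (top face about (203..300, 148..303)), squarely aligned. Down, grip, lift.

```bash
python3 -m handwheel '[[[1,-0.3,-0.2,4,0,0,0],[1,-0.3,-0.2,7,0,0,0],[1,-0.3,-0.2,8.2,0,0,0],[1,-0.3,-0.2,8.2,0,0,0],[-1,-0.3,-0.2,8.2,0,0,0],[-1,-0.3,-0.2,8.2,0,0,0],[-1,-0.3,-0.2,8.2,0,0,0],[-1,-0.3,-0.2,8.2,0,0,0],[-1,-0.3,-0.2,7,0,0,0],[-1,-0.3,-0.2,7,0,0,0]]]'; python3 -c "
from h import *
go((.429,-.306,.12,85.7),(.429,-.306,-.012,85.7))"
```

```text
time_s: 7.05
eef_pos: [0.6726, -0.0817, 0.0456]
eef_rot: [0.001, -0.284, 0.959, -0.0]
wrist_force: [0.3, 0.5, -2.9]
opening: 0.637
grasp_force: 64.0
t7.05 tcp [ 0.6726 -0.0817  0.0456] yaw 123.0 q [-0.3   0.55  1.43 -0.    1.16 -2.44] F [ 0.3  0.5 -2.9] op 0.64 gf 64.0
 -> [32.64 -5.57 -7.46] [-0.1  0.1 37.3]
 -> [32.65 -5.55  5.74] [-0.1  0.1 37.3]
```

```bash
python3 -m handwheel '[[[-1,0,0,-3,0,0,0],[-1,0,0,-7,0,0,0],[-1,5,-1,-8,0,0,6],[-1,10,-2,-8,0,0,12],[-1,15,-3,-8,0,0,18],[-1,20,-3.5,-8,0,0,24],[-1,25,-4.5,-8,0,0,30],[-1,30,-5.2,-8,0,0,36],[-1,32.6,-5.6,-7.5,0,0,37.3],[-1,32.6,-5.6,-7.5,0,0,37.3]]]'
python3 - <<'E'
from h import *
from bench import camera
import cv2
go((.429,-.306,.02,85.7),(.429,-.306,-.010,85.7),(.429,-.306,-.014,85.7))
c=camera('side');cv2.imwrite('pics/s4.png',cv2.resize(c['frame'][200:360,200:420],(770,560),interpolation=cv2.INTER_CUBIC))
E
```

```text
time_s: 8.3
eef_pos: [0.4273, -0.3067, 0.1189]
eef_rot: [-0.001, 0.039, 0.999, 0.0]
wrist_force: [-0.2, -0.0, -3.5]
opening: 0.639
grasp_force: 64.1
t8.30 tcp [ 0.4273 -0.3067  0.1189] yaw 85.5 q [-0.85  0.16  1.8  -0.    1.19 -2.34] F [-0.2 -0.  -3.5] op 0.64 gf 64.1
 -> [-0.17  0.08  9.89] [ 0.  -0.1 -0.2]
 -> [-0.17  0.08 12.89] [ 0.  -0.1 -0.2]
 -> [-0.17  0.08 13.29] [ 0.  -0.1 -0.2]
```

View pics/s4.png

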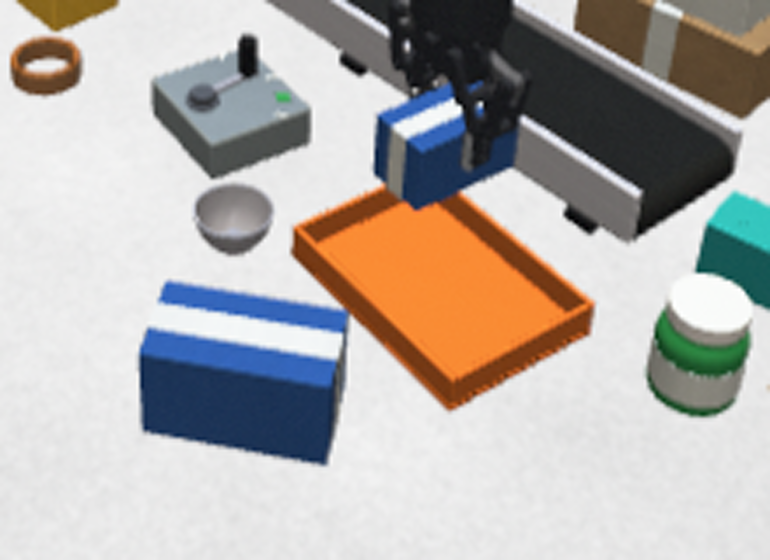

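The carton is held level above the tray in the side view. Lowering gently.

```bash
python3 -m handwheel '[[[-1,0,0,4,0,0,0],[-1,0,0,7.5,0,0,0],[-1,0,0,10,0,0,0],[-1,0,0,11.5,0,0,0],[-1,0,0,12.3,0,0,0],[-1,0,0,12.8,0,0,0],[-1,0,0,13,0,0,0],[-1,0,0,13,0,0,0]]]'
```

```text
time_s: 9.35
eef_pos: [0.4294, -0.3062, -0.01]
eef_rot: [0.0, 0.038, 0.999, -0.0]
wrist_force: [-0.8, -0.2, -2.8]
opening: 0.636
grasp_force: 64.3
```

```bash
python3 -m handwheel '[[[-1,0,0,0.2,0,0,0],[-1,0,0,0.3,0,0,0],[-1,0,0,0.3,0,0,0],[-1,0,0,0.3,0,0,0]]]'
```

```text
time_s: 9.85
eef_pos: [0.4295, -0.3064, -0.0105]
eef_rot: [0.0, 0.038, 0.999, -0.0]
wrist_force: [-8.2, 6.4, 23.2]
opening: 0.637
grasp_force: 67.3
```

```bash
python3 -m handwheel '[[[-1,0,0,-0.3,0,0,0],[1,0,0,-0.3,0,0,0],[1,0,0,-0.3,0,0,0],[1,0,0,-0.3,0,0,0],[1,0,0,-3,0,0,0],[1,0,0,-7,0,0,0],[1,0,0,-13,0,0,0],[1,0,0,-13,0,0,0]]]'
python3 - <<'E'
from h import *
from bench import camera
import cv2
go((.4564,-.0206,.12,85.5),(.4564,-.0206,.022,85.5))
c=camera('side');cv2.imwrite('pics/s5.png',cv2.resize(c['frame'][200:360,200:420],(770,560),interpolation=cv2.INTER_CUBIC))
E
```

```text
time_s: 10.85
eef_pos: [0.4319, -0.309, 0.1218]
eef_rot: [0.004, 0.038, 0.999, -0.004]
wrist_force: [-0.1, 0.1, 0.0]
opening: 1.002
grasp_force: 0.0
t10.85 tcp [ 0.4319 -0.309   0.1218] yaw 85.7 q [-0.84  0.15  1.79  0.    1.18 -2.34] F [-0.1  0.1  0. ] op 1.0 gf 0.0
 -> [-0.27 28.94 -0.03] [-0.4  0.4  0.2]
 -> [-0.2  29.01  9.77] [-0.4  0.4  0.2]
```

View pics/s5.png

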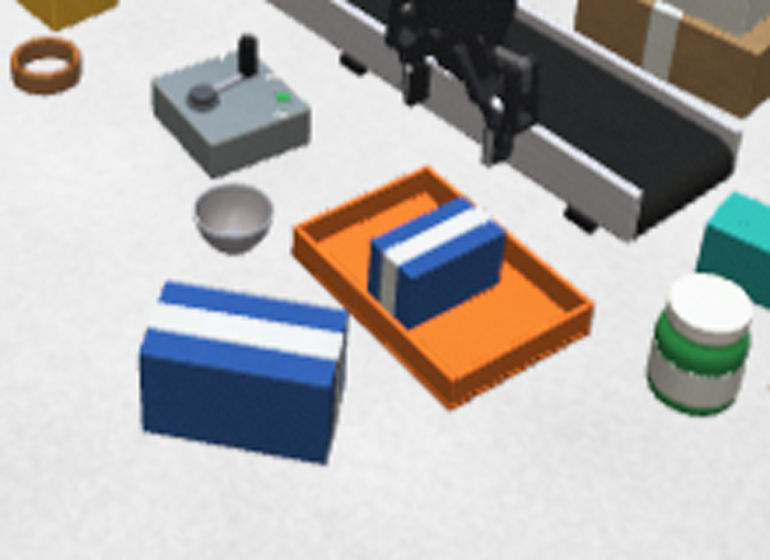

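The carton stands flat in the tray. Now to the lever.

```bash
python3 -m handwheel '[[[1,-0.3,6,0,0,0,0],[1,-0.3,12,0,0,0,0],[1,-0.3,18,0,0,0,0],[1,-0.3,24,0,0,0,0],[1,-0.3,28.8,0,0,0,0],[1,-0.3,28.8,0,0,0,0],[1,-0.3,28.8,0,0,0,0]]]' | head -2
cat > knob.py <<'E'
from h import *
from bench import camera,status
import cv2
o=status.get_obs();c=camera('wrist')
w=o['eef_rot'];Rm=R.from_quat([w[1],w[2],w[3],w[0]]).as_matrix()
v,u=np.mgrid[0:384,0:512];z=c['depth'];f=c['frame'].astype(int)
P=np.stack([(u-c['cx'])/c['fx']*z,(v-c['cy'])/c['fy']*z,z],-1)
T=P@c['hand_eye'][:3,:3].T+c['hand_eye'][:3,3];W=T@Rm.T+o['eef_pos']
near=(abs(W[...,0]-.43)<.07)&(abs(W[...,1]+.03)<.08)&(z>0)
k=W[near&(W[...,2]>.086)&(W[...,2]<.1)]
print('knob',len(k),cv2.minAreaRect((k[:,:2]*1000).astype(np.float32)),np.median(k[:,2]))
g=W[near&(f[...,1]>f[...,2]+50)&(f[...,1]>f[...,0]+50)&(W[...,2]<.06)];print('green',len(g),g.mean(0) if len(g) else '')
b=W[near&(W[...,2]>.035)&(W[...,2]<.052)];print('box',cv2.minAreaRect((b[:,:2]*1000).astype(np.float32)))
cv2.imwrite('pics/k.png',c['frame'])
E
python3 knob.py;python3 -c "
from h import *
go((.4564,-.0206,.022,85.5))"
```

```text
time_s: 11.78
eef_pos: [0.4531, -0.019, 0.1155]
knob 618 ((458.0709228515625, -20.17276382446289), (17.187124252319336, 17.210601806640625), 84.23807525634766) 0.09388847462286279
green 212 [ 0.46635809 -0.06283318  0.04721571]
box ((433.04119873046875, -24.652206420898438), (120.53401947021484, 109.2748031616211), 81.91560363769531)
t11.82 tcp [ 0.4533 -0.0196  0.1157] yaw 85.6 q [-0.31 -0.    1.98 -0.    1.17 -1.8 ] F [-0.6 -0.3 -0.5] op 1.0 gf 0.0
 -> [-0.33 -0.08  9.37] [-0.  -0.1  0.1]
```

```bash
python3 -m handwheel '[[[1,-0.4,0,4,0,0,0],[1,-0.4,0,8,0,0,0],[1,-0.4,0,9.3,0,0,0],[1,-0.4,0,9.3,0,0,0],[-1,-0.4,0,9.3,0,0,0],[-1,-0.4,0,9.3,0,0,0],[-1,-0.4,0,9.3,0,0,0],[-1,-0.4,0,9.3,0,0,0],[-1,-0.4,0,9.3,0,0,0],[-1,-0.4,0,9.3,0,0,0]]]'; python3 -c "
from h import *
go((.4563,-.0355,.022,85.5),(.449,-.0514,.022,85.5))"
```

```text
time_s: 13.08
eef_pos: [0.4583, -0.0194, 0.0242]
eef_rot: [0.0, 0.038, 0.999, -0.0]
wrist_force: [-0.9, 0.0, 6.1]
opening: 0.194
grasp_force: 58.3
t13.07 tcp [ 0.4583 -0.0194  0.0242] yaw 85.7 q [-0.3   0.16  2.02 -0.    0.96 -1.8 ] F [-0.9  0.   6.1] op 0.19 gf 58.3
 -> [ 0.07 -1.62  0.22] [-0.   0.1  0.2]
 -> [ 0.68 -3.26  0.22] [-0.   0.1  0.2]
```

```bash
python3 -m handwheel '[[[-1,0,-0.8,-0.2,0,0,0],[-1,0.1,-1.6,-0.2,0,0,0],[-1,0.4,-2.4,-0.2,0,0,0],[-1,0.7,-3.2,-0.2,0,0,0],[-1,0.7,-3.2,-0.2,0,0,0],[-1,0.7,-3.2,-0.2,0,0,0]]]' |head -4; python3 -m handwheel '[[[1,0,0,0,0,0,0],[1,0,0,0,0,0,0],[1,0,0,0,0,0,0],[1,0,0,-4,0,0,0],[1,0,0,-9,0,0,0],[1,0,0,-9,0,0,0],[1,0,0,-9,0,0,0]]]' |head -2; python3 knob.py; python3 -c "
from h import *
go((.43,.256,.12,85.5),(.43,.256,.02,85.5))"
```

```text
time_s: 13.82
eef_pos: [0.4501, -0.051, 0.0255]
eef_rot: [0.002, 0.038, 0.999, -0.0]
wrist_force: [7.5, -0.7, -9.1]
time_s: 14.7
eef_pos: [0.448, -0.0504, 0.1151]
knob 627 ((449.72357177734375, -49.33666229248047), (17.242918014526367, 17.27260971069336), 26.786197662353516) 0.09385341077811162
green 140 [ 0.4664385  -0.06482476  0.04716721]
box ((433.1457824707031, -24.45618438720703), (120.10100555419922, 109.4970932006836), 81.9103012084961)
t14.75 tcp [ 0.4474 -0.0502  0.1144] yaw 85.7 q [-0.38 -0.01  1.99 -0.    1.17 -1.87] F [-0.7  0.3 -0.4] op 1.0 gf 0.0
 -> [ 4.04 30.4  -0.53] [ 0.  -0.1  0.2]
 -> [ 4.02 30.4   9.47] [ 0.  -0.1  0.2]
```

View pics/k.png

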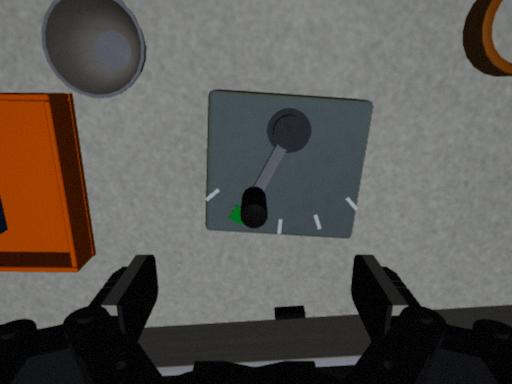

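The lever points close to the green patch at (237,213). I'll check its angle more carefully using the pivot disc at (290,130).

```bash
cat >> knob.py <<'E'
d=near&(W[...,2]>.0495)&(W[...,2]<.062)
m=np.zeros(d.shape,np.uint8);m[d]=255
import numpy as np
q=W[d];print('lever+pivot',len(q),q.mean(0))
er=cv2.morphologyEx(m,cv2.MORPH_OPEN,cv2.getStructuringElement(cv2.MORPH_ELLIPSE,(25,25)))>0
pv=W[er];print('pivot',len(pv),pv.mean(0))
r=np.linalg.norm(W[...,:2]-pv.mean(0)[:2],axis=-1)
a=W[d&(r>.02)&(r<.042)];t=a.mean(0)-pv.mean(0);print('arm',len(a),np.arctan2(t[1],t[0]))
k=k.mean(0)-pv.mean(0);print('knobdir',np.arctan2(k[1],k[0]),np.hypot(*k[:2]))
E
python3 knob.py
```

```text
knob 624 ((449.7277526855469, -49.43608856201172), (17.260915756225586, 16.941837310791016), 32.46550750732422) 0.09387520688427187
green 135 [ 0.46646008 -0.06496451  0.04718078]
box ((433.0575256347656, -24.427703857421875), (120.38440704345703, 109.35514831542969), 81.9425048828125)
lever+pivot 1725 [ 0.41212723 -0.02630797  0.05629524]
pivot 0 [nan nan nan]
arm 0 nan
knobdir nan nanknob.py:20: RuntimeWarning: Mean of empty slice.
  pv=W[er];print('pivot',len(pv),pv.mean(0))
  ret = um.true_divide(
knob.py:21: RuntimeWarning: Mean of empty slice.
  r=np.linalg.norm(W[...,:2]-pv.mean(0)[:2],axis=-1)
knob.py:22: RuntimeWarning: Mean of empty slice.
  a=W[d&(r>.02)&(r<.042)];t=a.mean(0)-pv.mean(0);print('arm',len(a),np.arctan2(t[1],t[0]))
knob.py:23: RuntimeWarning: Mean of empty slice.
  k=k.mean(0)-pv.mean(0);print('knobdir',np.arctan2(k[1],k[0]),np.hypot(*k[:2]))
```

```bash
sed -i '/^er=/,$d' knob.py
cat >> knob.py <<'E'
cc=np.hypot(u-290,v-131)<15;pv=W[cc].mean(0);print('pivot',pv)
for n,p in(('knob',k.mean(0)),('green0',np.array([.46636,-.06283]))):
    t=p[:2]-pv[:2];print(n,np.arctan2(t[1],t[0]),np.hypot(*t))
E
python3 knob.py|tail -3
```

```text
pivot [ 0.40127436 -0.02038311  0.05879992]
knob -0.5483500167327655 0.05566276731703807
green0 -0.5778990186499299 0.0777037875903848
```

The lever is at about 0.38, inside the 0.23–0.47 window. Now to the button.

```bash
python3 -m handwheel '[[[1,0.8,6,0,0,0,0],[1,1.6,12,0,0,0,0],[1,2.4,18,0,0,0,0],[1,3.2,24,0,0,0,0],[1,4,30.4,0,0,0,0],[1,4,30.4,0,0,0,0],[1,4,30.4,0,0,0,0],[1,4,30.4,0,0,0,0]]]' | head -2;  python3 - <<'E'
from h import *
from bench import camera,status
import cv2
go((.43,.2565,.016,85.7))
o=status.get_obs();c=camera('wrist')
w=o['eef_rot'];Rm=R.from_quat([w[1],w[2],w[3],w[0]]).as_matrix()
v,u=np.mgrid[0:384,0:512];z=c['depth'];f=c['frame'].astype(int)
P=np.stack([(u-c['cx'])/c['fx']*z,(v-c['cy'])/c['fy']*z,z],-1)
T=P@c['hand_eye'][:3,:3].T+c['hand_eye'][:3,3];W=T@Rm.T+o['eef_pos']
m=(W[...,2]>.07)&(W[...,2]<.085)&(abs(W[...,0]-.43)<.04)&(abs(W[...,1]-.256)<.04)
q=W[m];print(m.sum(),cv2.minAreaRect((q[:,:2]*1000).astype(np.float32)),np.median(q[:,2]))
E
```

```text
time_s: 15.85
eef_pos: [0.4313, 0.2542, 0.1148]
t15.85 tcp [0.4313 0.2542 0.1148] yaw 85.6 q [ 0.3   0.11  1.86 -0.    1.17 -1.2 ] F [ 0.4 -0.9  0.5] op 1.0 gf 0.0
 -> [0.13 0.23 9.88] [-0.  -0.1 -0.1]
2506 ((429.9167175292969, 259.06524658203125), (38.563438415527344, 39.18017578125), 12.17902946472168) 0.07779598866952674
```

```bash
python3 -m handwheel '[[[1,0.1,0.3,4,0,0,0],[1,0.1,0.3,8,0,0,0],[1,0.1,0.3,9.8,0,0,0],[1,0.1,0.3,9.8,0,0,0],[-1,0.1,0.3,9.8,0,0,0],[-1,0.1,0.3,9.8,0,0,0],[-1,0.1,0.3,9.8,0,0,0],[-1,0.1,0.3,9.8,0,0,0],[-1,0.1,0.3,9.8,0,0,0]]]'
```

```text
time_s: 17.02
eef_pos: [0.4314, 0.258, 0.0183]
eef_rot: [0.001, 0.038, 0.999, -0.0]
wrist_force: [0.6, -4.7, 2.9]
opening: 0.444
grasp_force: 59.8
```

```bash
python3 -m handwheel '[[[-1,0,0,0,0,0,10],[-1,0,0,0,0,0,20],[-1,0,0,0,0,0,30],[-1,0,0,0,0,0,40],[-1,0,0,0,0,0,50],[-1,0,0,0,0,0,60],[-1,0,0,0,0,0,66],[-1,0,0,0,0,0,66],[-1,0,0,0,0,0,66]]]'; python3 -m handwheel '[[[1,0,0,0,0,0,0],[1,0,0,0,0,0,0],[1,0,0,0,0,0,0],[1,0,0,0,0,0,0],[1,0,0,-4,0,0,0],[1,0,0,-10,0,0,0],[1,0,0,-10,0,0,0],[1,0,0,-10,0,0,0]]]';  python3 - <<'E'
from h import *
from bench import camera
import cv2
c=camera('side');t=camera('wrist')['frame']
cv2.imwrite('pics/end.png',cv2.hconcat([cv2.resize(c['frame'][130:350,170:410],(419,384)),t[:,80:450]]))
E
```

```text
time_s: 18.15
eef_pos: [0.4309, 0.2569, 0.0179]
eef_rot: [0.001, 0.576, 0.818, -0.001]
wrist_force: [-0.5, -9.9, 2.3]
opening: 0.446
grasp_force: 60.1
time_s: 19.15
eef_pos: [0.4304, 0.2586, 0.1174]
eef_rot: [0.0, 0.576, 0.818, 0.0]
wrist_force: [-0.4, 0.3, 0.3]
opening: 1.0
grasp_force: 0.0
```

View pics/end.png

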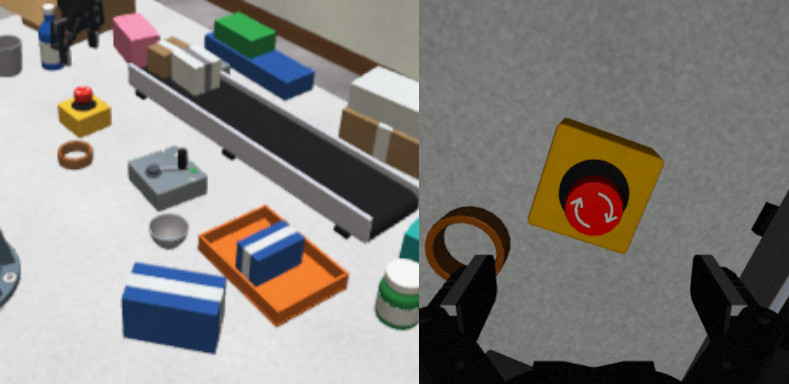

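The picture shows the button released, the carton upright in the tray and the lever near green. I'll check the button height by depth before handing in.

Run:
```python
from h import *
from bench import camera,status,ctrl
o=status.get_obs();c=camera('wrist')
w=o['eef_rot'];Rm=R.from_quat([w[1],w[2],w[3],w[0]]).as_matrix()
v,u=np.mgrid[0:384,0:512];z=c['depth'];f=c['frame'].astype(int)
P=np.stack([(u-c['cx'])/c['fx']*z,(v-c['cy'])/c['fy']*z,z],-1)
W=(P@c['hand_eye'][:3,:3].T+c['hand_eye'][:3,3])@Rm.T+o['eef_pos']
m=(f[...,2]>140)&(f[...,1]<60)&(z>0);h=np.median(W[m][:,2]);print(h,o['wrist_force'])
if h>.083: print(ctrl.hand_in())
```

```text
0.08705699180023105 [-0.10749455 -0.42657103  0.38972658]
the job is handed in; nothing more can be done
None
```

I did all the steps in order and handed the job in at about 19 s: the button was pressed until it latched, the small blue carton stands flat in the orange tray, the lever is at about 0.38 (idle window 0.23–0.47), and the button is twisted free and up (top measured at 87 mm), but no verdict came back.

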